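# Load the transfer sled and unhitch it

### The arm

A 7-joint arm with a two-finger parallel gripper is mounted at the origin on the work surface. World frame = base frame: x ahead of the robot, y to its left, z up, the work surface at z = 0. Lengths are in m, angles in rad, forces in N, time in s.
With the tool pointing down it reaches from about 0.4 to 0.85 m from the base axis. Payload 10.4 kg.
Tool frame: the origin (TCP) lies between the finger pads; the fingertips stand manip.finger_overhang ahead of it and the grasp point (between the pads) lies 11 mm behind it (manip.finger_overhang is the distance from the TCP to the fingertips, in m); x points along the fingers, z is the direction in which the jaws open and shut, and the axes are right-handed (so a half turn about x gives the same grasp; the last joint's range is limited). The gripper opens to 85 mm and grips with 20 to 120 N. Pads are 22 mm wide; open, the fingers measure 114 mm over their backs; the gripper's body (76 mm by 85 mm) begins 54 mm behind the grasp point. The pads swing forward as they close: fully open they stand 13 mm farther back than shut.
Start: joints at [1.278, 0.332, -0.065, 1.46, 0.022, 1.35, -0.088], TCP at [0.167, -0.602, 0.239] pointing down, gripper open.
Joint ranges: [-2.6, 2.6], [-0.5, 2.12], [-1.47, 1.34], [0.16, 2.42], [-1.27, 4.41], [0.06, 2.06], [-2.6, 2.6]. Speed limits (rad/s): [2.22, 2.22, 2.79, 2.79, 3.14, 3.14, 3.14].

### API

Orientations are given as a unit quaternion [x, y, z, w].
In Python, from workcell import get_obs, camera, workorder, manip gives the robot as it stands. The module is installed in compiled form; this text tells all that it offers.
- The arm moves only by the tool play_rows, never from a script. Its argument "increments" is text: rows parted by semicolons, each of 4 numbers parted by spaces: the shift along the tool's x, y, z in m, then the turn about the tool's x in rad. A call has 1 to 20 rows; each row shifts and turns the pose as measured when the row begins, along the tool's axes as they then stand; what a row does not reach is not made up. A row lasts 1/10 s, in which the tool goes at most 50 mm and 8.59 degrees, less where a joint would pass 70% of its speed; a pose out of reach is approached as far as the arm can. A call is refused whole if a number of a shift passes 0.05 or a number of a turn 0.15, either way. A call with a gripper value outside its range is refused whole. "hand" is the gripper command: -1 is fully open, 1 is shut, values between are in proportion, set as the call begins (left out, the last holds). The fingers move at their own pace and stop on an object; "squeeze" is the grip in N (left out, the last holds). Time passes only in rows, so rows that do not move let the fingers close. It gives the time, the measured TCP pose, the force and the opening at its end, in the units of the state.
- get_obs(): the state, without advancing time (a new reading comes with each control period).
- camera(name): name is "scene" or "top" or "wrist"; returns a dict with "img" (384x512x3 uint8, blue, green, red), "fov_y" (degrees; the focal length in pixels is half the picture's height over the tangent of half this angle, whatever the lens; pixels are square), "cx", "cy" (the principal point, pixels), "R" (3x3) and "t" (3): a world point X has camera coordinates R X + t; the wrist camera has in their place "tool_from_camera" (4x4, takes a point from camera to tool coordinates, whose origin is the TCP and whose axes are the tool frame's). Camera axes: x right, y down, z forward; pixel columns grow to the right and rows downward; lengths in m; the calibration is good to about 2 mm. A picture is of the moment at which its call begins: read the wrist's pose just before it. There is no depth.
- workorder.hand_in(): hands the job in, once; it reports no verdict.
The state is a dict: "clock": time; "joint_pos": joint angles; "joint_velocities": joint speeds; "tau": joint torques, N m; "position": TCP position; "ee_rot": TCP orientation; "ft_force": force on the tool from outside, world axes, zero at the start; "torque": the same for the moment, N m; "grip_width": opening from 0.0 (shut) to 1.0 (fully open).
Only numpy, scipy, OpenCV 4.12 (cv2) and the standard library are available. Lean on these libraries where they do the work, as an engineer would, in place of code of your own. Each camera call takes 0.05 s, during which the arm holds its last target.

### The job

Finish the pinwheel layer of cartons on the wooden transfer sled by setting the two loose cartons from the table flat in its two empty outlined places, either carton in either place, and let go of them. Then unhitch the sled: pull the upright latch tab sideways, away from the coupler, against its spring, and while it is pulled lift the hinged drawbar off the ball. Finish while still holding the drawbar up in the gripper, its coupler about 6 cm above where it sat, with the layer intact and the other things on the table left alone.

Things in the scene. Friction and masses are not known exactly. Their poses are not given: they have to be found in the camera images.
- c_mid (a point): First loose carton, standing on the table left of the sled: brown cardboard carton, closed, 100 long x 48 wide x 50 mm high, 0.1 to 0.2 kg, pale tape strip along its top. The point is its centre, half-way up; x is its long axis, z up. 
- d_mid (a point): Second loose carton, alike: brown cardboard carton, closed, 100 long x 48 wide x 50 mm high, 0.1 to 0.2 kg, pale tape strip along its top. The point is its centre, half-way up; x is its long axis, z up. 
- a_mid (a point): Carton already on the sled in place a: brown cardboard carton, closed, 100 long x 48 wide x 50 mm high, 0.1 to 0.2 kg, pale tape strip along its top. The point is its centre, half-way up; x is its long axis, z up. 
- b_mid (a point): Carton already on the sled in place b: brown cardboard carton, closed, 100 long x 48 wide x 50 mm high, 0.1 to 0.2 kg, pale tape strip along its top. The point is its centre, half-way up; x is its long axis, z up. 
- sled: The sled: plywood deck 190 x 190 mm, top 45 mm up, fixed to the table, turned by up to 0.2 rad. Origin under its centre; x away from the robot, y left, z up. Its four carton places form a pinwheel: 6 mm gaps, 52 mm open square in the middle. So a carton held across its width, 25 mm from its centre towards the end that comes by the deck's centre, leaves room for both fingers.
- spot_c (a point): Empty place c: centre of a carton outline (100 x 48 mm) drawn on the sled's deck, at the deck surface, 45 mm above the table. Axes as sled. Its long side runs along the sled's x; from here the deck's centre lies at sled x -27, y -53 mm.
- spot_d (a point): Empty place d: centre of a carton outline (100 x 48 mm) drawn on the sled's deck, at the deck surface, 45 mm above the table. Axes as sled. Its long side runs along the sled's y; from here the deck's centre lies at sled x +53, y -27 mm.
- spot_a (a point): Place a, already filled: centre of a carton outline (100 x 48 mm) drawn on the sled's deck, at the deck surface, 45 mm above the table. Axes as sled. Long side along the sled's x.
- spot_b (a point): Place b, already filled: centre of a carton outline (100 x 48 mm) drawn on the sled's deck, at the deck surface, 45 mm above the table. Axes as sled. Long side along the sled's y.
- drawbar_hinge (a point): The drawbar's hinge pin, at the middle of the sled's right-hand (-y) edge, 60 mm above the table. Axes as sled; the pin runs along x. The docking ball stands 195 mm from it along the sled's -y, on an 80 mm square foot fixed to the table.
- coupler (a point): Centre of the coupler at the drawbar's free end; seated, it is also the ball's centre: 195 mm from the hinge along -y, 48 mm above the table. The coupler is an aluminium hood 52 (x) x 60 (y) mm, top 26 mm above this point, on a dark steel bar 24 mm wide. Its axes are the sled's while seated and lean with the drawbar.
- latch_tab (a point): Grip point of the latch tab: an upright steel plate 8 mm thick (x), 34 mm wide (y), its top 17 mm above this point; free below down to a flat jaw bar 42 mm lower that joins it to the coupler. It stands 85 mm to the -x (robot) side of the coupler's centre, 55 mm clear of the hood, 76 mm above the table, and moves and turns with the drawbar (axes as coupler). Pull it along -x.
- latch (a joint): Latch travel in m: 0 = home (its jaw under the ball locks the coupler down), 0.02 = fully pulled along the sled's -x. A spring pulls it home: 4 N at home, 10 N fully pulled. From 0.011 on it frees the ball; it springs back when let go.
- drawbar (a joint): Drawbar angle in rad: 0 = seated on the ball, level; grows to 0.9 as the coupler rises about the hinge pin; 0.31 raises the coupler 60 mm. Drawbar and latch weigh 0.53 kg (some 3 N at the coupler) and fall when let go.
- jar: Amber jar with black lid, 56 mm across, 70 mm high. Bystander: leave alone. Origin at the centre of its underside.
- wash_bottle: White plastic bottle, 66 mm across, 150 mm high. Bystander: leave alone. Origin at the centre of its underside.
- screwdriver: Screwdriver, 180 mm long, lying. Bystander: leave alone. Origin at the centre of its underside.
- wrench: Steel wrench, 160 mm long, lying. Bystander: leave alone. Origin at the centre of its underside.
- collar: Steel ring, 56 mm across, 18 mm high. Bystander: leave alone. Origin at the centre of its underside.
- beaker: Clear beaker, 70 mm across, 80 mm high. Bystander: leave alone. Origin at the centre of its underside.
- filter_cassette: Black round filter cassette, 48 mm across, 30 mm high. Bystander: leave alone. Origin at the centre of its underside.
Not all that is in view belongs to the job. What is shaped like the part that bears c_mid but green or purple is not meant.

How it is judged:
On the way, in this order (a step that is already met when the one before it is completed fails the run):
1. all four cartons lie in their places on the sled and are let go (((horizontal distance between c_mid and spot_c below 0.015 m and angle between the x axis of c_mid and the x axis of spot_c, either way round below 0.15 rad and z of c_mid in the frame of spot_c between 0.02 and 0.03 m and angle between each of c_mid, d_mid's own z axis and vertical below 0.08 rad and horizontal distance between d_mid and spot_d below 0.015 m and angle between the x axis of d_mid and the y axis of spot_d, either way round below 0.15 rad and z of d_mid in the frame of spot_d between 0.02 and 0.03 m) or (horizontal distance between c_mid and spot_d below 0.015 m and angle between the x axis of c_mid and the y axis of spot_d, either way round below 0.15 rad and z of c_mid in the frame of spot_d between 0.02 and 0.03 m and angle between each of c_mid, d_mid's own z axis and vertical below 0.08 rad and horizontal distance between d_mid and spot_c below 0.015 m and angle between the x axis of d_mid and the x axis of spot_c, either way round below 0.15 rad and z of d_mid in the frame of spot_c between 0.02 and 0.03 m)) and horizontal distance between a_mid and spot_a below 0.015 m and angle between the x axis of a_mid and the x axis of spot_a, either way round below 0.15 rad and z of a_mid in the frame of spot_a between 0.02 and 0.03 m and angle between each of a_mid, b_mid's own z axis and vertical below 0.08 rad and horizontal distance between b_mid and spot_b below 0.015 m and angle between the x axis of b_mid and the y axis of spot_b, either way round below 0.15 rad and z of b_mid in the frame of spot_b between 0.02 and 0.03 m and contact force between the fingers and carton_a below 0.2 N and contact force between the fingers and carton_b below 0.2 N and contact force between the fingers and carton_c below 0.2 N and contact force between the fingers and carton_d below 0.2 N), for 0.2 s.
2. the latch is pulled clear of the ball while the drawbar is still seated (value of joint latch above 0.011 m and value of joint drawbar below 0.06 rad), for 0.05 s.
3. the gripper has raised the coupler 40 to 85 mm above its seat (height (world z) of coupler between 0.088 and 0.133 m and contact force between the fingers and drawbar above 1 N), for 0.2 s.
At the end, for the whole second after the job is handed in: The gripper still holds the drawbar (or its latch tab; over 1 N), at rest, with the coupler 40 to 85 mm above its seated height; each of the four cartons lies flat on the deck within 15 mm and 0.15 rad of a place of its own, not touched by the fingers (all of step 1 and all of step 3 and velocity of joint drawbar between -0.15 and 0.15 rad/s); the arm keeps its last pose, push and grip.
It fails at once if a bystander is shifted by more than 30 mm (distance of any of jar, wash_bottle, screwdriver, wrench, collar, beaker, filter_cassette from where it was at the start of the episode above 0.03 m).
It also fails if it takes over 58 s, if anything falls off the work surface, if the arm or the gripper's body presses on something with over 40 N, if the wrist force passes 120 N, or if a joint passes its speed limit or range.

## Working session

There is one attempt and no reset: what is moved stays moved. The work goes in short steps, Python scripts to look and compute and a tool call to move; the robot and the scene stay as the last step left them, time stands still between calls to the robot, and variables do not carry over. Pictures are saved under pics/ and viewed, and the job is handed in when it is done.

Besides the shell and the picture viewer there is one more tool, called as name(argument=value, ...) on one line, values as JSON. play_rows: Moves the arm, as the interface text tells. Its arguments: {"type":"object","properties":{"increments":{"type":"string"},"hand":{"type":"number"},"squeeze":{"type":"number"}},"required":["increments"]}

```bash
mkdir -p pics
cat > h.py <<'E'
import numpy as np, cv2
from workcell import get_obs, camera, workorder, manip
from scipy.spatial.transform import Rotation as Ro
def cam(n):
    c=camera(n); f=c["img"].shape[0]/2/np.tan(np.radians(c["fov_y"])/2); c["f"]=f; return c
def ray(c,u,v,z,pose=None):
    d=np.array([(u-c["cx"])/c["f"],(v-c["cy"])/c["f"],1.])
    if "R" in c: R=np.array(c["R"]);o=-R.T@np.array(c["t"]);d=R.T@d
    else:
        T=np.array(c["tool_from_camera"]);p,q=pose;Rt=Ro.from_quat(q).as_matrix()
        o=Rt@T[:3,3]+p; d=Rt@T[:3,:3]@d
    return o+d*(z-o[2])/d[2]
def proj(c,X,pose=None):
    X=np.array(X,float)
    if "R" in c: p=np.array(c["R"])@X+np.array(c["t"])
    else:
        T=np.array(c["tool_from_camera"]);q0,q=pose;Rt=Ro.from_quat(q).as_matrix()
        p=T[:3,:3].T@(Rt.T@(X-q0)-T[:3,3])
    return p[:2]/p[2]*c["f"]+[c["cx"],c["cy"]]
E
python3 - <<'E'
from h import *
import pickle
o=get_obs();print({k:np.round(v,4) for k,v in o.items()}, manip.finger_overhang)
for n in["scene","top","wrist"]:
    c=cam(n);cv2.imwrite(f"pics/{n}0.png",c["img"]);pickle.dump(c,open(n+"0.pkl","wb"));print(n,{k:np.round(v,3).tolist() for k,v in c.items() if k!="img"})
E
```

```text
{'clock': np.float64(0.0), 'joint_pos': array([ 1.2784,  0.3329, -0.0647,  1.461 ,  0.0216,  1.3499, -0.0885]), 'joint_velocities': array([-0.0011,  0.0013, -0.0003,  0.0007,  0.001 ,  0.0013, -0.002 ]), 'tau': array([-1.60000e-03, -6.25450e+01,  4.84000e-02, -3.91604e+01,
        1.61000e-02,  1.00000e-02,  0.00000e+00]), 'position': array([ 0.1665, -0.602 ,  0.2385]), 'ee_rot': array([ 0.4285,  0.5631, -0.4279,  0.5623]), 'ft_force': array([-0.6596, -0.6954,  0.9198]), 'torque': array([-0.0024, -0.001 , -0.0114]), 'grip_width': np.float64(1.0024)} 0.008
scene {'fov_y': 43.188, 'cx': 262.793, 'cy': 192.587, 'R': [[0.23, 0.973, -0.01], [0.648, -0.161, -0.745], [-0.726, 0.165, -0.667]], 't': [-0.17, -0.273, 1.866], 'f': 485.086}
top {'fov_y': 53.077, 'cx': 256.759, 'cy': 186.607, 'R': [[0.017, -1.0, -0.001], [-0.996, -0.017, -0.083], [0.083, 0.002, -0.997]], 't': [0.04, 0.487, 1.12], 'f': 384.443}
wrist {'fov_y': 62.357, 'cx': 261.107, 'cy': 186.466, 'tool_from_camera': [[0.0, -0.263, 0.965, -0.135], [0.001, -0.965, -0.263, 0.066], [1.0, 0.001, -0.0, 0.001], [0.0, 0.0, 0.0, 1.0]], 'f': 317.296}
```

View pics/scene0.png

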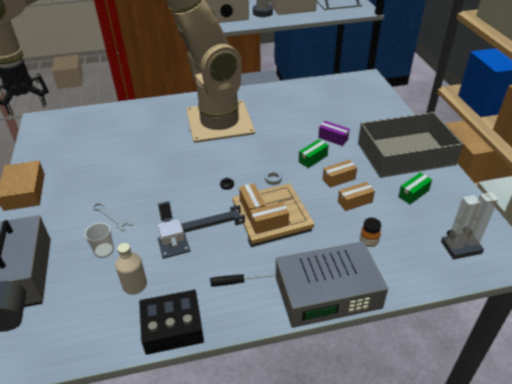

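View pics/top0.png

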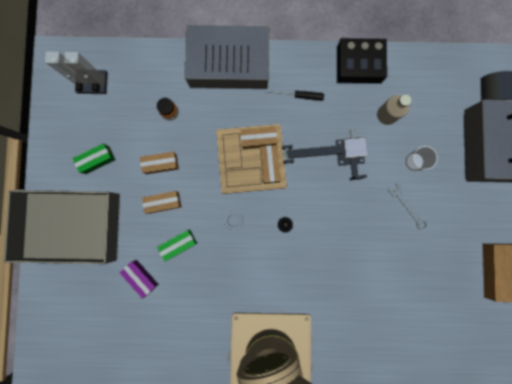

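View pics/wrist0.png

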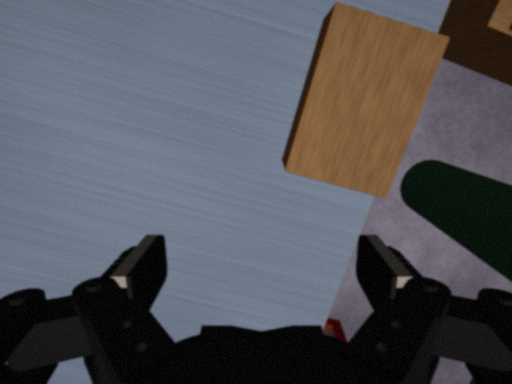

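The pictures show the sled at top-view (251,158), the two brown cartons at (158,162) and (160,202), the coupler at (352,150) and the latch tab at (358,172). I'll zoom in to measure them.

Run:
```python
import cv2
im=cv2.imread("pics/top0.png")
cv2.imwrite("pics/t1.png",cv2.resize(im[115:235,130:295],None,fx=4.8,fy=4.8,interpolation=cv2.INTER_CUBIC))
cv2.imwrite("pics/t2.png",cv2.resize(im[115:235,275:440],None,fx=4.8,fy=4.8,interpolation=cv2.INTER_CUBIC))
im=cv2.imread("pics/scene0.png")
cv2.imwrite("pics/s1.png",cv2.resize(im[125:265,150:390],None,fx=3.3,fy=3.3,interpolation=cv2.INTER_CUBIC))
```

```text
(no output)
```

View pics/t1.png

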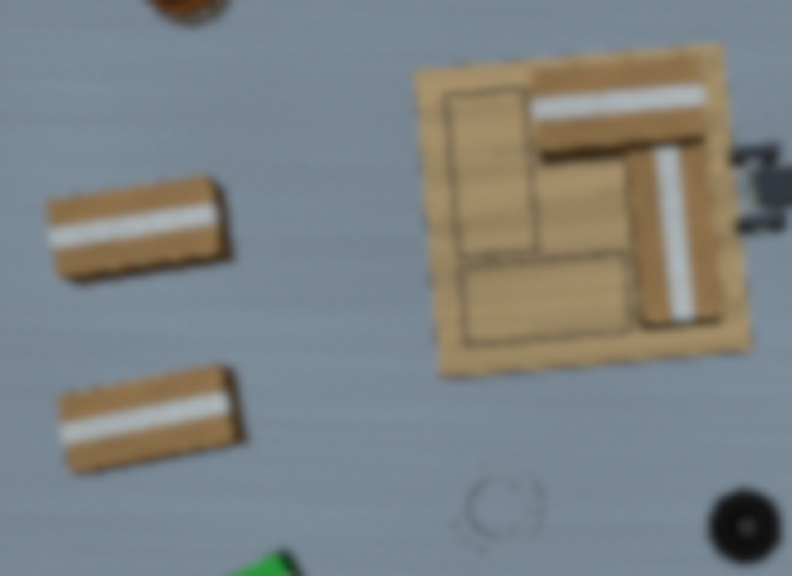

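View pics/t2.png

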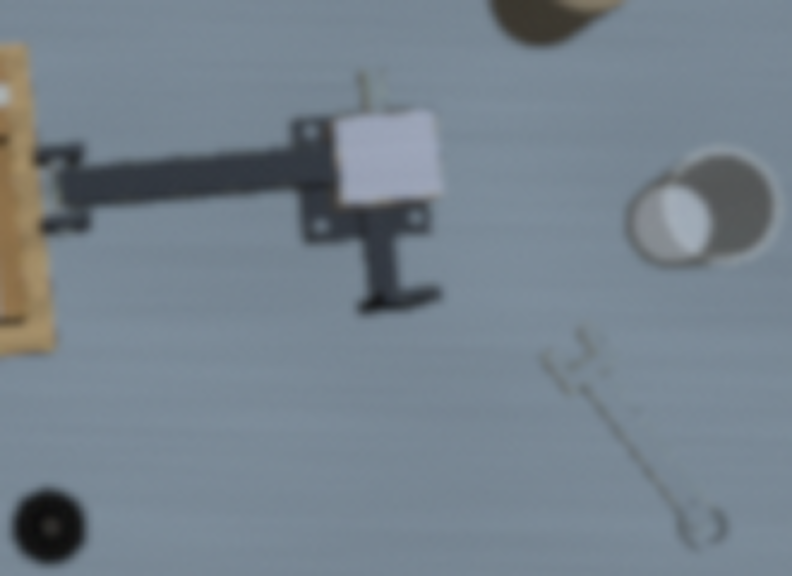

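View pics/s1.png

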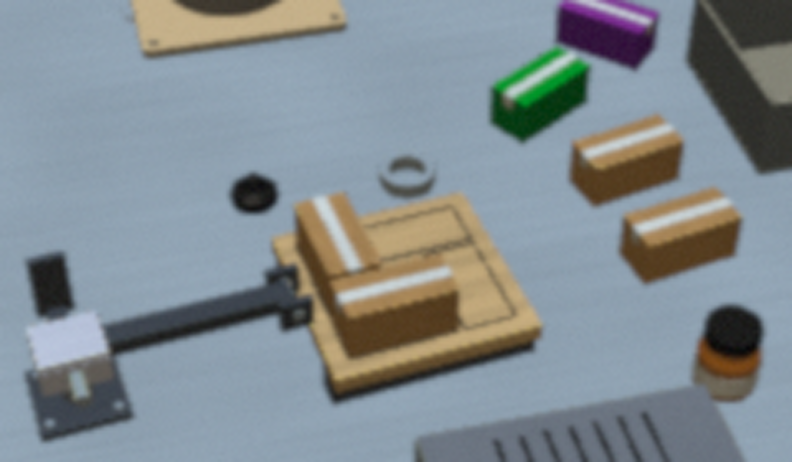

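Run:
```python
from h import *
import pickle
c=pickle.load(open("top0.pkl","rb"))
def P(u,v,z,ox=130): return ray(c,(u+.5)/4.8+ox-.5,(v+.5)/4.8+115-.5,z)
D=np.array([P(*p,.045) for p in[(415,70),(722,45),(750,350),(440,378)]])[:,:2]
print("deck",D.round(4),"ctr",D.mean(0).round(4),"sides",[np.linalg.norm(D[i]-D[i-1]).round(4) for i in range(4)])
yv=(D[0]-D[1]+D[3]-D[2]);xv=(D[0]-D[3]+D[1]-D[2])
yaw=np.arctan2(xv[1],xv[0]);print("yaw x",yaw,"yaw y",np.arctan2(-yv[0],yv[1]))
ctr=D.mean(0)
for n,a,b in[("c1",(50,238),(216,214)),("c2",(60,435),(230,402)),("b",(532,107),(705,95)),("a",(663,147),(683,320))]:
    z=.05 if n[0]=="c" else .095
    A,B=P(*a,z)[:2],P(*b,z)[:2];d=A-B
    print(n,((A+B)/2).round(4),np.linalg.norm(d).round(4),"ang",np.arctan2(d[1],d[0]).round(3))
H=np.array([P(*p,.074,275) for p in[(334,118),(436,109),(443,196),(342,206)]])[:,:2];print("hood",H.mean(0),[np.linalg.norm(H[i]-H[i-1]).round(4) for i in range(4)])
T=np.array([P(*p,.093,275) for p in[(360,306),(440,292)]])[:,:2];print("tab",T,T.mean(0))
s=(yaw+np.arctan2(-yv[0],yv[1]))/2
R=np.array([[np.cos(s),-np.sin(s)],[np.sin(s),np.cos(s)]])
for n,v in dict(spot_c=(27,53),spot_d=(-53,27),a=(-27,-53),b=(53,-27),hinge=(0,-95),coupler=(0,-290),tab=(-85,-290)).items(): print(n,(ctr+R@np.array(v)/1000).round(4))
print(s)
```

```text
deck [[ 0.6515  0.1707]
 [ 0.6702 -0.017 ]
 [ 0.4831 -0.0361]
 [ 0.463   0.1508]] ctr [0.5669 0.0671] sides [np.float64(0.1896), np.float64(0.1886), np.float64(0.1881), np.float64(0.1879)]
yaw x 0.10344713595433067 yaw y 0.10303452820991332
c1 [0.5517 0.3382] 0.1012 ang 1.733
c2 [0.4354 0.3266] 0.1035 ang 1.78
b [0.6235 0.0458] 0.1012 ang 1.658
a [0.5462 0.013 ] 0.1018 ang 0.128
hood [ 0.59879303 -0.23133965] [np.float64(0.053), np.float64(0.061), np.float64(0.0523), np.float64(0.0602)]
tab [[ 0.50765082 -0.20943693]
 [ 0.51657715 -0.25580178]] [ 0.51211399 -0.23261936]
spot_c [0.5883 0.1226]
spot_d [0.5114 0.0885]
a [0.5455 0.0116]
b [0.6224 0.0457]
hinge [ 0.5767 -0.0274]
coupler [ 0.5968 -0.2214]
tab [ 0.5123 -0.2301]
0.103240832082122
```

```bash
cat >> h.py <<'E'
def plan(target, heading=None, step=.045, turn=.14, n=None):
    o=get_obs();p=o["position"];R=Ro.from_quat(o["ee_rot"]).as_matrix();h=np.arctan2(R[1,2],R[0,2])
    print("t",o["clock"].round(2),"p",p.round(4),"head",h.round(3),"tilt",np.round(R[2],3),"F",o["ft_force"].round(1),"w",o["grip_width"].round(3),"j",o["joint_pos"].round(2))
    d=np.array(target)-p
    dh=0 if heading is None else (heading-h+np.pi)%(2*np.pi)-np.pi
    n=n or int(max(np.ceil(np.linalg.norm(d)/step),np.ceil(abs(dh)/turn),1))
    rows=[];hh=h
    for i in range(n):
        s=d/n;c_,s_=np.cos(hh),np.sin(hh)
        zt=s[0]*c_+s[1]*s_; yt=-s[0]*s_+s[1]*c_
        rows.append(f"{-s[2]:.4f} {yt:.4f} {zt:.4f} {-dh/n:.3f}"); hh+=dh/n
    print(n,"; ".join(rows))
E
python3 - <<'E'
from h import *
plan([.50,-.2,.26],-1.0)
a=1.733
print("grip c1",np.array([.5517,.3382])-.025*np.array([np.cos(a),np.sin(a)]))
a=1.78
print("grip c2",np.array([.4354,.3266])-.025*np.array([np.cos(a),np.sin(a)]))
E
```

```text
Traceback (most recent call last):
  File "h.py", line 22, in plan
    print("t",o["clock"].round(2),"p",p.round(4),"head",h.round(3),"tilt",np.round(R[2],3),"F",o["ft_force"].round(1),"w",o["grip_width"].round(3),"j",o["joint_pos"].round(2))
              ^^^^^^^^^^^^^^^^
AttributeError: 'float' object has no attribute 'round'
```

```bash
sed -i 's/o\["clock"\].round(2)/round(float(o["clock"]),2)/; s/o\["grip_width"\].round(3)/round(float(o["grip_width"]),3)/; s/p=o\["position"\];R/p=np.array(o["position"]);R/; s/o\["ft_force"\].round(1)/np.round(o["ft_force"],1)/; s/o\["joint_pos"\].round(2)/np.round(o["joint_pos"],2)/' h.py
python3 - <<'E'
from h import *
plan([.50,-.2,.26],-1.0)
a=1.733
print("grip c1",np.array([.5517,.3382])-.025*np.array([np.cos(a),np.sin(a)]))
a=1.78
print("grip c2",np.array([.4354,.3266])-.025*np.array([np.cos(a),np.sin(a)]))
E
```

```text
t 0.15 p [ 0.1665 -0.6021  0.2388] head -1.301 tilt [-1.    -0.    -0.001] F [0.8 0.  0.4] w 0.999 j [ 1.28  0.33 -0.06  1.46  0.02  1.35 -0.09]
12 -0.0018 0.0357 -0.0249 -0.025; -0.0018 0.0363 -0.0240 -0.025; -0.0018 0.0369 -0.0231 -0.025; -0.0018 0.0375 -0.0221 -0.025; -0.0018 0.0380 -0.0212 -0.025; -0.0018 0.0386 -0.0202 -0.025; -0.0018 0.0390 -0.0193 -0.025; -0.0018 0.0395 -0.0183 -0.025; -0.0018 0.0400 -0.0173 -0.025; -0.0018 0.0404 -0.0163 -0.025; -0.0018 0.0408 -0.0152 -0.025; -0.0018 0.0411 -0.0142 -0.025
grip c1 [0.55573733 0.31352815]
grip c2 [0.44059203 0.30214508]
```

play_rows(increments="-0.002 0.036 -0.025 -0.025; -0.002 0.036 -0.024 -0.025; -0.002 0.037 -0.023 -0.025; -0.002 0.038 -0.022 -0.025; -0.002 0.038 -0.021 -0.025; -0.002 0.039 -0.02 -0.025; -0.002 0.039 -0.019 -0.025; -0.002 0.04 -0.018 -0.025; -0.002 0.04 -0.017 -0.025; -0.002 0.04 -0.016 -0.025; -0.002 0.041 -0.015 -0.025; -0.002 0.041 -0.014 -0.025", hand=-1, squeeze=45)

```text
clock: 1.35
position: [0.5068, -0.1899, 0.2597]
ee_rot: [0.339, 0.622, -0.34, 0.618]
ft_force: [-0.1, -1.2, 0.2]
grip_width: 1.002
```

Run:
```python
from h import *
plan([.5557,.3135,.16],.162)
```

```text
t 1.35 p [ 0.5068 -0.1899  0.2597] head -1.003 tilt [-1.    -0.004 -0.004] F [-0.1 -1.2  0.2] w 1.002 j [ 0.71  0.18 -0.49  1.63  0.08  1.36 -0.79]
12 0.0083 0.0260 -0.0332 -0.097; 0.0083 0.0291 -0.0305 -0.097; 0.0083 0.0319 -0.0275 -0.097; 0.0083 0.0344 -0.0243 -0.097; 0.0083 0.0366 -0.0209 -0.097; 0.0083 0.0385 -0.0172 -0.097; 0.0083 0.0400 -0.0134 -0.097; 0.0083 0.0411 -0.0095 -0.097; 0.0083 0.0418 -0.0054 -0.097; 0.0083 0.0421 -0.0014 -0.097; 0.0083 0.0421 0.0027 -0.097; 0.0083 0.0416 0.0068 -0.097
```

play_rows(increments="0.008 0.026 -0.033 -0.097; 0.008 0.029 -0.03 -0.097; 0.008 0.032 -0.027 -0.097; 0.008 0.034 -0.024 -0.097; 0.008 0.037 -0.021 -0.097; 0.008 0.038 -0.017 -0.097; 0.008 0.04 -0.013 -0.097; 0.008 0.041 -0.009 -0.097; 0.008 0.042 -0.005 -0.097; 0.008 0.042 -0.001 -0.097; 0.008 0.042 0.003 -0.097; 0.008 0.042 0.007 -0.097; 0 0 0 0")

```text
clock: 2.65
position: [0.5472, 0.3377, 0.1585]
ee_rot: [-0.074, 0.705, 0.077, 0.701]
ft_force: [-0.6, -0.5, -0.2]
grip_width: 1.001
```

Run:
```python
from h import *
import pickle
o=get_obs();pose=(np.array(o["position"]),np.array(o["ee_rot"]))
c=cam("wrist");pickle.dump((c,pose),open("w1.pkl","wb"));im=c["img"].copy()
def box(x,y,a,z,col):
    u=np.array([np.cos(a),np.sin(a)]);v=np.array([-u[1],u[0]])
    pts=[proj(c,[*(np.array([x,y])+i*.05*u+j*.024*v),z],pose) for i,j in((1,1),(1,-1),(-1,-1),(-1,1))]
    cv2.polylines(im,[np.int32(np.array(pts)*16)],True,col,1,cv2.LINE_AA,4)
box(.5517,.3382,1.733,.05,(0,0,255));box(.4354,.3266,1.78,.05,(255,0,0))
cv2.imwrite("pics/w1.png",cv2.resize(im,None,fx=1.5,fy=1.5))
plan([.5557,.3135,.02],.162)
```

```text
t 2.7 p [0.5484 0.3349 0.1588] head 0.21 tilt [-1.     0.003 -0.006] F [-0.4 -0.1 -0.3] w 1.006 j [-0.02  0.56 -0.84  1.47  0.42  1.3  -0.68]
4 0.0347 -0.0056 0.0007 0.012; 0.0347 -0.0056 0.0007 0.012; 0.0347 -0.0056 0.0008 0.012; 0.0347 -0.0056 0.0009 0.012
```

View pics/w1.png

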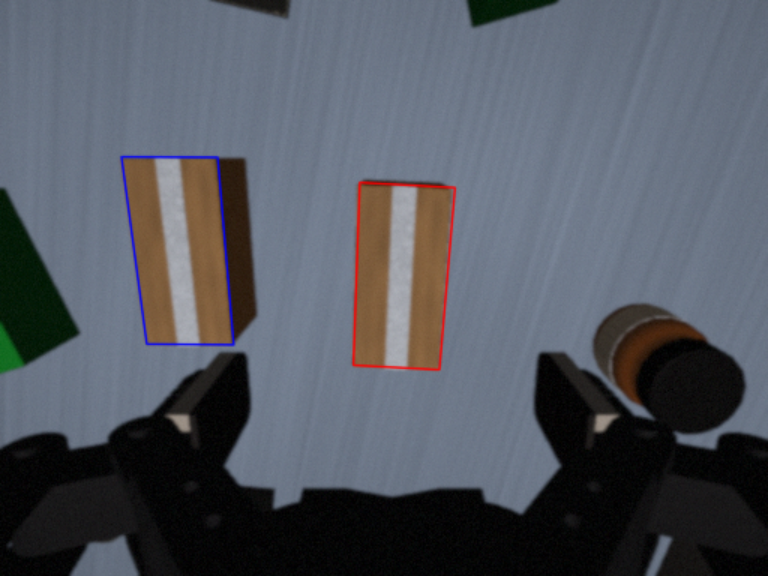

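The overlays match both cartons (red box at (405,275), blue at (185,250)). I'll descend on the first one.

play_rows(increments="0.01 -0.01 0.001 0.024; 0.033 -0.006 0.001 0.024; 0.033 -0.003 0.001 0; 0.033 -0.002 0.001 0; 0.028 -0.001 0.001 0; 0 0 0 0")

```text
clock: 3.3
position: [0.5617, 0.3003, 0.0154]
ee_rot: [-0.05, 0.706, 0.047, 0.704]
ft_force: [0.3, -1.3, 0.2]
grip_width: 1.003
```

Run:
```python
from h import *
plan([.5557,.3135,.02],.162)
```

```text
t 3.3 p [0.5617 0.3003 0.0154] head 0.138 tilt [-1.    -0.004 -0.003] F [ 0.3 -1.3  0.2] w 1.003 j [-0.02  0.7  -0.74  1.6   0.52  1.06 -0.77]
1 -0.0046 0.0140 -0.0042 -0.024
```

play_rows(increments="-0.003 0.009 -0.003 -0.016; -0.002 0.005 -0.001 -0.008; 0 0 0 0; 0 0 0 0")

```text
clock: 3.7
position: [0.5579, 0.3131, 0.0255]
ee_rot: [-0.057, 0.704, 0.055, 0.706]
ft_force: [0.0, 0.8, -0.1]
grip_width: 1.002
```

Run:
```python
from h import *
plan([.5557,.3135,.02],.162)
```

```text
t 3.7 p [0.5579 0.3131 0.0255] head 0.159 tilt [-1.    -0.003  0.002] F [ 0.   0.8 -0.1] w 1.002 j [-0.03  0.69 -0.75  1.59  0.52  1.07 -0.77]
1 0.0055 0.0007 -0.0021 -0.003
```

play_rows(increments="0.005 0 -0.002 -0.003; 0 0 0 0")

```text
clock: 3.9
position: [0.5564, 0.3134, 0.0217]
ee_rot: [-0.058, 0.703, 0.056, 0.706]
ft_force: [0.5, 0.3, 0.7]
grip_width: 1.001
```

play_rows(increments="0 0 0 0; 0 0 0 0; 0 0 0 0; 0 0 0 0; 0 0 0 0; 0 0 0 0", hand=1, squeeze=45)

```text
clock: 4.5
position: [0.5566, 0.3134, 0.0221]
ee_rot: [-0.058, 0.703, 0.056, 0.706]
ft_force: [-0.8, -0.5, 0.6]
grip_width: 0.557
```

Run:
```python
from h import *
import pickle
plan([.5557,.3135,.15],.162)
o=get_obs();pose=(np.array(o["position"]),np.array(o["ee_rot"]))
c=cam("wrist");pickle.dump((c,pose),open("w2.pkl","wb"));cv2.imwrite("pics/w2.png",c["img"])
```

```text
t 4.5 p [0.5566 0.3134 0.0221] head 0.162 tilt [-1.    -0.003  0.004] F [-0.8 -0.5  0.6] w 0.557 j [-0.03  0.69 -0.75  1.6   0.53  1.06 -0.77]
3 -0.0426 0.0001 -0.0003 0.000; -0.0426 0.0001 -0.0003 0.000; -0.0426 0.0001 -0.0003 0.000
```

View pics/w2.png

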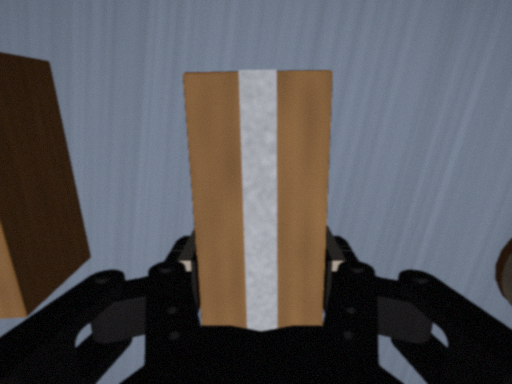

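The carton is gripped at 47 mm. I'll measure where it sits in the gripper from its far edge (row 70), then plan the lift.

Run:
```python
from h import *
import pickle
c,pose=pickle.load(open("w2.pkl","rb"))
L,Rr,M=[ray(c,u,v,.05,pose) for u,v in((185,72),(332,70),(258.5,70))]
e=[ray(c,u,v,.05,pose) for u,v in((201,325),(323,325))]
Rt=Ro.from_quat(pose[1]).as_matrix()
for q in (L,Rr,M,*e): print((Rt.T@(q-pose[0])).round(4))
```

```text
[-0.0282  0.0741 -0.0239]
[-0.028   0.0747  0.0228]
[-0.0281  0.0747 -0.0006]
[-0.028  -0.0206 -0.0235]
[-0.0278 -0.0207  0.0249]
```

play_rows(increments="-0.02 0 0 0; -0.035 0 0 0; -0.04 0 0 0; -0.025 0 0 0; 0 0 0 0")

```text
clock: 5.05
position: [0.5546, 0.3126, 0.1436]
ee_rot: [-0.059, 0.705, 0.056, 0.705]
ft_force: [0.1, 0.4, -1.3]
grip_width: 0.553
```

Run:
```python
from h import *
# spot c grip: sled (2,53)
s=.1032;R=np.array([[np.cos(s),-np.sin(s)],[np.sin(s),np.cos(s)]]);ctr=np.array([.5669,.0671])
g=ctr+R@np.array([.002,.053]);print(g)
plan([*g,.15],s-np.pi/2)
```

```text
[0.56342946 0.12002405]
t 5.05 p [0.5546 0.3126 0.1436] head 0.163 tilt [-1.    -0.004 -0.001] F [ 0.1  0.4 -1.3] w 0.553 j [ 0.01  0.56 -0.82  1.51  0.42  1.26 -0.7 ]
12 -0.0005 -0.0160 -0.0019 0.136; -0.0005 -0.0161 0.0003 0.136; -0.0005 -0.0159 0.0025 0.136; -0.0005 -0.0154 0.0046 0.136; -0.0005 -0.0146 0.0066 0.136; -0.0005 -0.0136 0.0086 0.136; -0.0005 -0.0123 0.0103 0.136; -0.0005 -0.0108 0.0119 0.136; -0.0005 -0.0091 0.0133 0.136; -0.0005 -0.0072 0.0144 0.136; -0.0005 -0.0052 0.0152 0.136; -0.0005 -0.0031 0.0158 0.136
```

play_rows(increments="0 -0.016 -0.002 0.136; 0 -0.016 0 0.136; 0 -0.016 0.003 0.136; 0 -0.015 0.005 0.136; 0 -0.015 0.007 0.136; 0 -0.014 0.009 0.136; 0 -0.012 0.01 0.136; 0 -0.011 0.012 0.136; 0 -0.009 0.013 0.136; 0 -0.007 0.014 0.136; 0 -0.005 0.015 0.136; 0 -0.003 0.016 0.136; 0 0 0 0; 0 0 0 0")

```text
clock: 6.45
position: [0.5519, 0.1085, 0.1282]
ee_rot: [0.484, 0.511, -0.498, 0.507]
ft_force: [0.6, 1.8, -0.7]
grip_width: 0.56
```

Run:
```python
from h import *
s=.1032
plan([.5634,.1200,.10],s-np.pi/2)
```

```text
t 6.45 p [0.5519 0.1085 0.1282] head -1.535 tilt [-1.    -0.019  0.009] F [ 0.6  1.8 -0.7] w 0.56 j [ 0.14  0.34 -0.5   1.72  0.18  1.14 -1.95]
1 0.0282 0.0119 -0.0111 -0.067
```

play_rows(increments="-0.005 0.008 -0.007 -0.04; -0.005 0.004 -0.004 -0.027; 0 0 0 0; 0 0 0 0; 0 0 0 0")

```text
clock: 6.95
position: [0.5642, 0.1251, 0.1379]
ee_rot: [0.462, 0.533, -0.476, 0.526]
ft_force: [0.0, -0.3, -1.6]
grip_width: 0.556
```

Run:
```python
from h import *
import pickle
s=.1032
plan([.5634,.1200,.075],s-np.pi/2)
o=get_obs();pose=(np.array(o["position"]),np.array(o["ee_rot"]))
c=cam("wrist");pickle.dump((c,pose),open("w3.pkl","wb"));cv2.imwrite("pics/w3.png",c["img"])
```

```text
t 6.95 p [0.5642 0.1251 0.1379] head -1.45 tilt [-1.    -0.021  0.006] F [ 0.  -0.3 -1.6] w 0.556 j [ 0.13  0.37 -0.52  1.67  0.2   1.17 -1.89]
2 0.0315 -0.0007 0.0025 0.009; 0.0315 -0.0007 0.0025 0.009
```

View pics/w3.png

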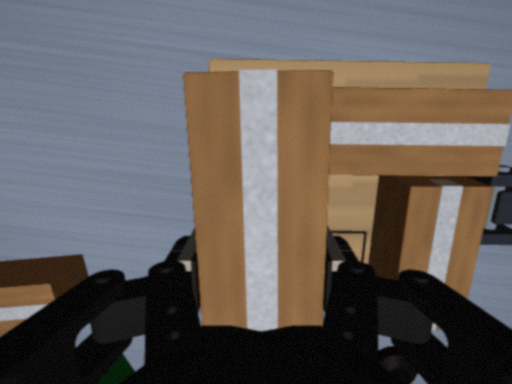

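play_rows(increments="0.02 -0.001 0.002 0.009; 0.02 0 0.002 0.009; 0.015 0 0.001 0; 0.008 0 0 0; 0 0 0 0; 0 0 0 0")

```text
clock: 7.6
position: [0.5628, 0.119, 0.0736]
ee_rot: [0.467, 0.528, -0.48, 0.522]
ft_force: [0.7, 0.4, -0.9]
grip_width: 0.559
```

Run:
```python
from h import *
s=.1032
plan([.5634,.1200,.069],s-np.pi/2)
```

```text
t 7.6 p [0.5628 0.119  0.0736] head -1.469 tilt [-1.    -0.019  0.006] F [ 0.7  0.4 -0.9] w 0.559 j [ 0.12  0.43 -0.5   1.74  0.24  1.05 -1.93]
1 0.0046 0.0007 -0.0009 -0.001
```

play_rows(increments="0.003 0.0007 -0.001 0; 0.002 0 0 0; 0 0 0 0; 0 0 0 0")

```text
clock: 8.0
position: [0.5646, 0.1208, 0.0701]
ee_rot: [0.468, 0.527, -0.479, 0.523]
ft_force: [-0.3, 0.2, -0.1]
grip_width: 0.555
```

Run:
```python
from h import *
s=.1032
plan([.5634,.1200,.067],s-np.pi/2)
```

```text
t 8.0 p [0.5646 0.1208 0.0701] head -1.468 tilt [-1.    -0.016  0.006] F [-0.3  0.2 -0.1] w 0.555 j [ 0.11  0.44 -0.5   1.74  0.24  1.04 -1.94]
1 0.0031 -0.0012 0.0007 -0.001
```

play_rows(increments="0.003 -0.001 0 0; 0.001 0 0 0; 0 0 0 0")

```text
clock: 8.3
position: [0.564, 0.1208, 0.0678]
ee_rot: [0.469, 0.527, -0.479, 0.523]
ft_force: [-0.3, -1.0, 1.1]
grip_width: 0.557
```

play_rows(increments="0 0 0 0; 0 0 0 0; 0 0 0 0; 0 0 0 0", hand=-0.6)

```text
clock: 8.7
position: [0.5642, 0.1208, 0.0678]
ee_rot: [0.469, 0.526, -0.479, 0.523]
ft_force: [-0.2, -0.7, 0.5]
grip_width: 0.802
```

play_rows(increments="-0.02 0 0 0; -0.035 0 0 0; -0.035 0 0 0; -0.02 0 0 0; 0 0 0 0")

```text
clock: 9.2
position: [0.5646, 0.1216, 0.1802]
ee_rot: [0.468, 0.527, -0.48, 0.523]
ft_force: [1.2, -0.3, -0.4]
grip_width: 0.799
```

Run:
```python
from h import *
import pickle
plan([.4406,.3021,.13],1.78-np.pi/2)
o=get_obs();pose=(np.array(o["position"]),np.array(o["ee_rot"]))
c=cam("wrist");pickle.dump((c,pose),open("w4.pkl","wb"));cv2.imwrite("pics/w4.png",c["img"])
```

```text
t 9.2 p [0.5646 0.1216 0.1802] head -1.468 tilt [-1.    -0.017  0.006] F [ 1.2 -0.3 -0.4] w 0.799 j [ 0.14  0.33 -0.52  1.63  0.17  1.25 -1.89]
12 0.0042 -0.0087 -0.0160 -0.140; 0.0042 -0.0064 -0.0171 -0.140; 0.0042 -0.0040 -0.0178 -0.140; 0.0042 -0.0015 -0.0182 -0.140; 0.0042 0.0011 -0.0182 -0.140; 0.0042 0.0036 -0.0179 -0.140; 0.0042 0.0061 -0.0172 -0.140; 0.0042 0.0084 -0.0162 -0.140; 0.0042 0.0106 -0.0149 -0.140; 0.0042 0.0126 -0.0132 -0.140; 0.0042 0.0143 -0.0114 -0.140; 0.0042 0.0157 -0.0093 -0.140
```

View pics/w4.png

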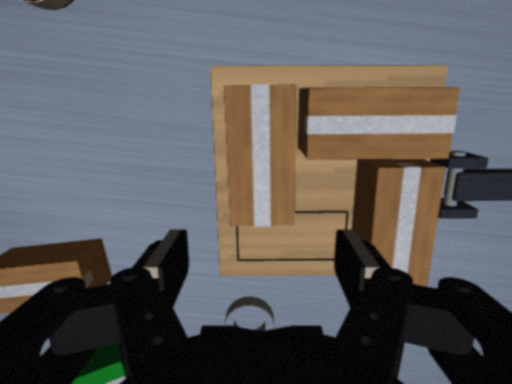

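Carton c lies in its place at (262,155). I'll check its position and fetch the second carton.

Run:
```python
from h import *
import pickle
c,pose=pickle.load(open("w4.pkl","rb"))
q=np.array([ray(c,u,v,.095,pose)[:2] for u,v in((223.5,84),(295.5,83.5),(297.5,226),(229,226))]);m=q.mean(0)
d=q[0]+q[1]-q[2]-q[3]
print("c",m,"want .5883 .1226","ang",np.arctan2(d[1],d[0]))
q=np.array([ray(c,u,v,.045,pose)[:2] for u,v in((212,67),(446,67))]);print(q,"deck corners want",[.6515,.1707],[.6702,-.017])
```

```text
c [0.58966507 0.1225048 ] want .5883 .1226 ang 0.13001559446592584
[[ 0.64996928  0.16803665]
 [ 0.66937393 -0.01765693]] deck corners want [0.6515, 0.1707] [0.6702, -0.017]
```

play_rows(increments="0.001 -0.009 -0.016 -0.14; 0.001 -0.006 -0.017 -0.14; 0.001 -0.004 -0.018 -0.14; 0.001 -0.001 -0.018 -0.14; 0.001 0.001 -0.018 -0.14; 0.001 0.004 -0.018 -0.14; 0.001 0.006 -0.017 -0.14; 0.001 0.008 -0.016 -0.14; 0.001 0.011 -0.015 -0.14; 0.001 0.013 -0.013 -0.14; 0.001 0.014 -0.011 -0.14; 0.001 0.016 -0.009 -0.14; 0 0 0 0; 0 0 0 0", hand=-1)

```text
clock: 10.65
position: [0.4243, 0.2997, 0.1494]
ee_rot: [-0.101, 0.715, 0.094, 0.685]
ft_force: [0.8, -0.5, -0.8]
grip_width: 1.001
```

Run:
```python
from h import *
plan([.4406,.3021,.12],1.78-np.pi/2,n=2)
```

```text
t 10.65 p [0.4243 0.2997 0.1494] head 0.277 tilt [-0.999 -0.004 -0.043] F [ 0.8 -0.5 -0.8] w 1.001 j [ 0.08  0.33 -0.9   1.78  0.26  1.2  -0.62]
2 0.0147 -0.0011 0.0082 0.034; 0.0147 -0.0008 0.0082 0.034
```

play_rows(increments="0.015 -0.001 0.008 0.034; 0.015 -0.001 0.008 0.034; 0 0 0 0; 0 0 0 0")

```text
clock: 11.05
position: [0.4411, 0.298, 0.1165]
ee_rot: [-0.073, 0.719, 0.064, 0.688]
ft_force: [-0.7, -0.3, 0.2]
grip_width: 1.0
```

Run:
```python
from h import *
plan([.4406,.3021,.06],1.78-np.pi/2,n=2)
```

```text
t 11.05 p [0.4411 0.298  0.1165] head 0.194 tilt [-0.999 -0.009 -0.044] F [-0.7 -0.3  0.2] w 1.0 j [ 0.05  0.4  -0.86  1.78  0.3   1.16 -0.71]
2 0.0282 0.0021 0.0002 -0.008; 0.0282 0.0020 0.0002 -0.008
```

play_rows(increments="0.03 0.003 0.001 -0.012; 0.03 0.002 0.002 -0.004; 0.025 0 0.001 0; 0.01 0 0 0; 0 0 0 0; 0 0 0 0")

```text
clock: 11.65
position: [0.443, 0.3016, 0.0233]
ee_rot: [-0.077, 0.717, 0.068, 0.69]
ft_force: [-0.2, -0.1, 0.2]
grip_width: 1.001
```

Run:
```python
from h import *
plan([.4406,.3021,.02],1.78-np.pi/2,n=1)
```

```text
t 11.65 p [0.443  0.3016 0.0233] head 0.205 tilt [-0.999 -0.008 -0.039] F [-0.2 -0.1  0.2] w 1.001 j [-0.02  0.53 -0.79  1.84  0.42  1.   -0.79]
1 0.0033 0.0010 -0.0023 -0.004
```

play_rows(increments="0.003 0.001 -0.002 -0.004; 0 0 0 0; 0 0 0 0")

```text
clock: 11.95
position: [0.4422, 0.3031, 0.0233]
ee_rot: [-0.077, 0.715, 0.07, 0.691]
ft_force: [-0.4, -0.3, 0.1]
grip_width: 0.998
```

play_rows(increments="0 0 0 0; 0 0 0 0; 0 0 0 0; 0 0 0 0; 0 0 0 0; 0 0 0 0", hand=1, squeeze=45)

```text
clock: 12.55
position: [0.4427, 0.3034, 0.0246]
ee_rot: [-0.077, 0.714, 0.07, 0.692]
ft_force: [-0.7, -0.5, 1.6]
grip_width: 0.555
```

play_rows(increments="-0.02 0 0 0; -0.035 0 0 0; -0.04 0 0 0; -0.025 0 0 0; 0 0 0 0; 0 0 0 0")

```text
clock: 13.15
position: [0.4451, 0.3039, 0.1464]
ee_rot: [-0.078, 0.716, 0.07, 0.69]
ft_force: [-0.8, 0.3, -1.7]
grip_width: 0.56
```

Run:
```python
from h import *
import pickle
s=.1032;R=np.array([[np.cos(s),-np.sin(s)],[np.sin(s),np.cos(s)]]);ctr=np.array([.5669,.0671])
g=ctr+R@np.array([-.053,.002]);print(g)
plan([*g,.15],s)
o=get_obs();pose=(np.array(o["position"]),np.array(o["ee_rot"]))
c=cam("wrist");pickle.dump((c,pose),open("w5.pkl","wb"));cv2.imwrite("pics/w5.png",c["img"])
```

```text
[0.51397595 0.06362946]
t 13.15 p [0.4451 0.3039 0.1464] head 0.209 tilt [-0.999 -0.008 -0.038] F [-0.8  0.3 -1.7] w 0.56 j [ 0.05  0.37 -0.87  1.74  0.29  1.21 -0.69]
6 -0.0006 -0.0416 0.0029 0.018; -0.0006 -0.0415 0.0036 0.018; -0.0006 -0.0414 0.0044 0.018; -0.0006 -0.0413 0.0051 0.018; -0.0006 -0.0413 0.0058 0.018; -0.0006 -0.0411 0.0066 0.018
```

View pics/w5.png

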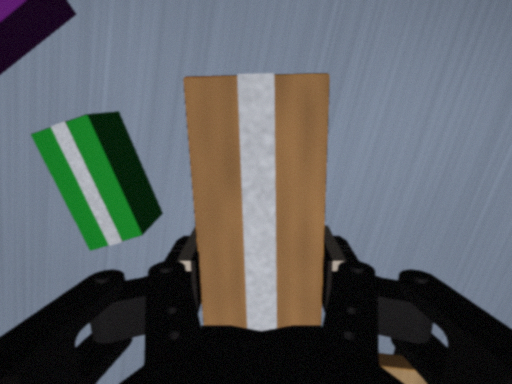

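play_rows(increments="-0.003 -0.03 0.002 0.018; -0.003 -0.04 0.003 0.018; -0.003 -0.042 0.004 0.018; -0.003 -0.042 0.005 0.018; -0.003 -0.041 0.006 0.018; -0.003 -0.03 0.006 0.018; -0.002 -0.012 0.003 0; 0 0 0 0; 0 0 0 0")

```text
clock: 14.1
position: [0.508, 0.0666, 0.1556]
ee_rot: [-0.041, 0.725, 0.032, 0.687]
ft_force: [0.0, 0.5, -0.2]
grip_width: 0.559
```

Run:
```python
from h import *
plan([.514,.0636,.14],.1032,n=2)
```

```text
t 14.1 p [0.508  0.0666 0.1556] head 0.102 tilt [-0.998 -0.01  -0.055] F [ 0.   0.5 -0.2] w 0.559 j [ 0.45  0.28 -0.76  1.78  0.2   1.22 -0.28]
2 0.0078 -0.0018 0.0028 -0.000; 0.0078 -0.0018 0.0028 -0.000
```

play_rows(increments="0.02 -0.002 0.004 0; 0.025 -0.001 0.004 0; 0.02 0 0.001 0; 0.01 0 0 0; 0 0 0 0; 0 0 0 0")

```text
clock: 14.7
position: [0.5107, 0.0747, 0.0773]
ee_rot: [-0.045, 0.725, 0.039, 0.686]
ft_force: [0.1, -0.7, -0.9]
grip_width: 0.558
```

Run:
```python
from h import *
plan([.514,.0636,.072],.1032,n=1)
```

```text
t 14.7 p [0.5107 0.0747 0.0773] head 0.118 tilt [-0.998 -0.006 -0.055] F [ 0.1 -0.7 -0.9] w 0.558 j [ 0.4   0.39 -0.74  1.85  0.29  1.08 -0.34]
1 0.0053 -0.0114 0.0020 0.015
```

play_rows(increments="0 -0.007 0.002 0.01; 0 -0.004 0.001 0.005; 0 0 0 0; 0 0 0 0; 0 0 0 0")

```text
clock: 15.2
position: [0.5171, 0.0635, 0.0802]
ee_rot: [-0.039, 0.724, 0.032, 0.688]
ft_force: [-0.9, -0.6, -2.4]
grip_width: 0.558
```

Run:
```python
from h import *
plan([.514,.0636,.070],.1032,n=1)
```

```text
t 15.2 p [0.5171 0.0635 0.0802] head 0.101 tilt [-0.999 -0.008 -0.05 ] F [-0.9 -0.6 -2.4] w 0.558 j [ 0.41  0.39 -0.73  1.84  0.29  1.08 -0.33]
1 0.0102 0.0004 -0.0030 -0.002
```

play_rows(increments="0.004 0 -0.002 0; 0.004 0 0 0; 0 0 0 0; 0 0 0 0")

```text
clock: 15.6
position: [0.5142, 0.0633, 0.0715]
ee_rot: [-0.04, 0.724, 0.032, 0.688]
ft_force: [-0.9, 0.0, -0.9]
grip_width: 0.557
```

Run:
```python
from h import *
plan([.514,.0636,.070],.1032,n=1)
```

```text
t 15.6 p [0.5142 0.0633 0.0715] head 0.102 tilt [-0.999 -0.008 -0.051] F [-0.9  0.  -0.9] w 0.557 j [ 0.41  0.39 -0.73  1.85  0.29  1.06 -0.34]
1 0.0015 0.0004 -0.0002 -0.002
```

play_rows(increments="0.003 0 0 0; 0 0 0 0; 0 0 0 0")

```text
clock: 15.9
position: [0.5148, 0.0635, 0.0703]
ee_rot: [-0.04, 0.723, 0.032, 0.689]
ft_force: [0.8, -0.1, -0.9]
grip_width: 0.559
```

play_rows(increments="0 0 0 0; 0 0 0 0; 0 0 0 0; 0 0 0 0", hand=-0.6)

```text
clock: 16.3
position: [0.5149, 0.0636, 0.0701]
ee_rot: [-0.04, 0.723, 0.032, 0.689]
ft_force: [0.3, 0.1, 0.9]
grip_width: 0.794
```

play_rows(increments="-0.02 0 0 0; -0.035 0 -0.001 0; -0.04 0 -0.002 0; -0.03 0 0 0; 0 0 0 0; 0 0 0 0")

```text
clock: 16.9
position: [0.5171, 0.065, 0.1985]
ee_rot: [-0.04, 0.724, 0.033, 0.688]
ft_force: [-0.7, 0.6, -1.5]
grip_width: 0.803
```

Run:
```python
from h import *
import pickle
plan([.51,-.18,.24],.1032)
o=get_obs();pose=(np.array(o["position"]),np.array(o["ee_rot"]))
c=cam("wrist");pickle.dump((c,pose),open("w6.pkl","wb"));cv2.imwrite("pics/w6.png",c["img"])
```

```text
t 16.9 p [0.5171 0.065  0.1985] head 0.102 tilt [-0.999 -0.008 -0.052] F [-0.7  0.6 -1.5] w 0.803 j [ 0.46  0.25 -0.77  1.71  0.18  1.3  -0.25]
6 -0.0069 -0.0405 -0.0053 -0.000; -0.0069 -0.0405 -0.0054 -0.000; -0.0069 -0.0405 -0.0054 -0.000; -0.0069 -0.0405 -0.0054 -0.000; -0.0069 -0.0405 -0.0054 -0.000; -0.0069 -0.0405 -0.0054 -0.000
```

View pics/w6.png

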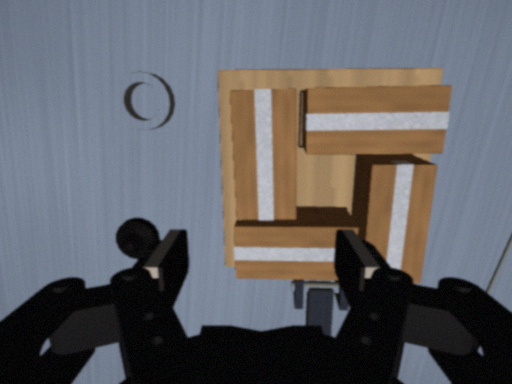

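Run:
```python
from h import *
import pickle
c,pose=pickle.load(open("w6.pkl","rb"))
for n,Q,w in(("d",((231,90),(296,88.5),(296.5,218),(234,220)),".5114 .0885 1.674"),("c",((305,87),(450,85),(441,153),(306,153)),".5883 .1226 .103"),("b",((375,164),(435,164),(421,282),(369,275)),"b .622 .046"),):
    q=np.array([ray(c,u,v,.095,pose)[:2] for u,v in Q]);m=q.mean(0)
    d=q[0]+q[1]-q[2]-q[3]
    print(n,m,"want",w,"ang",np.arctan2(d[1],d[0]),[np.linalg.norm(q[i]-q[i-1]).round(3) for i in range(4)])
q=np.array([ray(c,u,v,.045,pose)[:2] for u,v in((219,70),(442,69))]);print(q,"deck corners want",[.463,.151],[.6515,.1707])
```

```text
d [0.51207294 0.08711415] want .5114 .0885 1.674 ang 1.6899939457132505 [np.float64(0.1), np.float64(0.047), np.float64(0.099), np.float64(0.05)]
c [0.58860898 0.12328793] want .5883 .1226 .103 ang 1.7108527606737387 [np.float64(0.047), np.float64(0.1), np.float64(0.048), np.float64(0.099)]
b [0.62366382 0.04645777] want b .622 .046 ang 1.710392101473591 [np.float64(0.094), np.float64(0.044), np.float64(0.099), np.float64(0.043)]
[[0.46408016 0.14940739]
 [0.65001672 0.16869293]] deck corners want [0.463, 0.151] [0.6515, 0.1707]
```

play_rows(increments="-0.006 -0.03 -0.003 0; -0.006 -0.04 -0.004 0; -0.006 -0.042 -0.004 0; -0.006 -0.042 -0.004 0; -0.006 -0.042 -0.004 0; -0.006 -0.035 -0.004 0; 0 -0.012 0 0; 0 0 0 0; 0 0 0 0", hand=0.05, squeeze=80)

```text
clock: 17.85
position: [0.5172, -0.1851, 0.2272]
ee_rot: [-0.04, 0.729, 0.037, 0.682]
ft_force: [-0.6, 0.6, -0.5]
grip_width: 0.475
```

Run:
```python
from h import *
import pickle
plan([.514,-.238,.13],.1032)
o=get_obs();pose=(np.array(o["position"]),np.array(o["ee_rot"]))
c=cam("wrist");pickle.dump((c,pose),open("w7.pkl","wb"));cv2.imwrite("pics/w7.png",cv2.resize(c["img"],None,fx=1.5,fy=1.5))
```

```text
t 17.85 p [ 0.5172 -0.1851  0.2272] head 0.108 tilt [-0.998 -0.    -0.066] F [-0.6  0.6 -0.5] w 0.475 j [ 0.76  0.28 -0.62  1.6   0.18  1.38  0.23]
3 0.0324 -0.0174 -0.0030 0.002; 0.0324 -0.0174 -0.0029 0.002; 0.0324 -0.0174 -0.0029 0.002
```

View pics/w7.png

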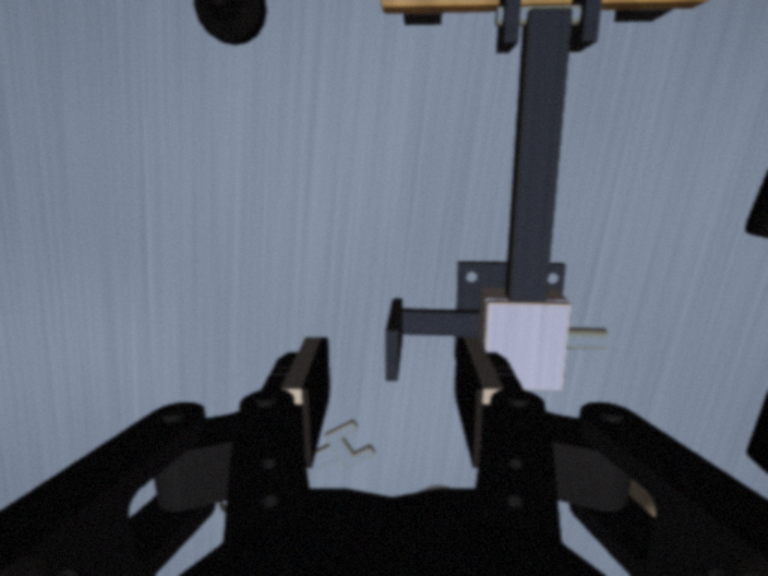

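Run:
```python
from h import *
import pickle
c,pose=pickle.load(open("w7.pkl","rb"))
im=c["img"];cv2.imwrite("pics/w7z.png",cv2.resize(im[185:275,235:400],None,fx=4.8,fy=4.8,interpolation=cv2.INTER_CUBIC))
k=lambda u,v,z:ray(c,u/1.5,v/1.5,z,pose)[:2]
H=np.array([k(*p,.074) for p in((484,302),(571,302),(563,390),(486,388))]);print(H.mean(0),[np.linalg.norm(H[i]-H[i-1]).round(3) for i in range(4)])
s=.1032;R=np.array([[np.cos(s),-np.sin(s)],[np.sin(s),np.cos(s)]])
for ctr in (H.mean(0),):
    t=ctr+R@[-.085,0];print("tab",t)
    for z in(.093,.04):
        for dx,dy in((-.004,.017),(.004,.017),(.004,-.017),(-.004,-.017)): print(z,proj(c,[*(t+R@[dx,dy]),z],pose)*1.5)
```

```text
[ 0.59898061 -0.23232051] [np.float64(0.06), np.float64(0.053), np.float64(0.06), np.float64(0.05)]
tab [ 0.51443284 -0.24107695]
0.093 [384.83923257 328.31094078]
0.093 [398.06071418 328.69941589]
0.093 [397.55881721 379.9709897 ]
0.093 [384.73620725 379.50753459]
0.04 [390.81871927 301.49723471]
0.04 [402.05349767 301.78732492]
0.04 [401.52270755 346.21153472]
0.04 [390.5772463 345.8648234]
```

View pics/w7z.png

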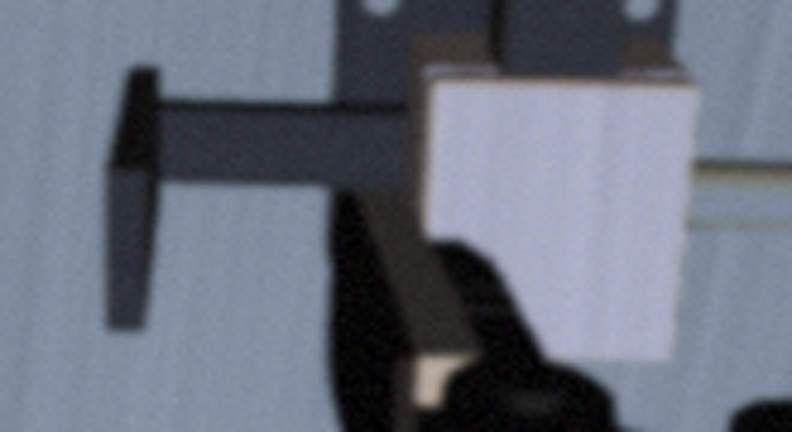

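```bash
cat >> h.py <<'E'
def plan2(target, heading=None, n=1):
    o=get_obs();p=np.array(o["position"]);R=Ro.from_quat(o["ee_rot"]).as_matrix();h=np.arctan2(R[1,2],R[0,2])
    dh=0 if heading is None else (heading-h+np.pi)%(2*np.pi)-np.pi
    print("t",round(float(o["clock"]),2),"p",p.round(4),"head",h.round(3),"tilt",R[2].round(3),"F",np.round(o["ft_force"],1),"w",round(float(o["grip_width"]),3))
    print(n,"x",((R.T@(np.array(target)-p))/n).round(4),"turn",round(-dh/n,3))
E
python3 - <<'E'
from h import *
plan2([.5144,-.2411,.13],.1032,4)
E
```

```text
t 17.9 p [ 0.5171 -0.1848  0.2271] head 0.109 tilt [-0.998 -0.    -0.066] F [-0.7  0.4 -0.9] w 0.474
4 x [ 0.0244 -0.0139 -0.0006] turn 0.001
```

play_rows(increments="0.015 -0.01 0 0.001; 0.024 -0.015 -0.001 0.001; 0.024 -0.015 -0.001 0.001; 0.015 -0.01 0 0.001; 0.01 -0.006 0 0; 0 0 0 0; 0 0 0 0")

```text
clock: 18.6
position: [0.5166, -0.2367, 0.1324]
ee_rot: [-0.042, 0.729, 0.04, 0.682]
ft_force: [0.7, 0.1, 0.4]
grip_width: 0.478
```

Run:
```python
from h import *
import pickle
plan2([.5144,-.2411,.068],.1032,3)
o=get_obs();pose=(np.array(o["position"]),np.array(o["ee_rot"]))
c=cam("wrist");pickle.dump((c,pose),open("w8.pkl","wb"));cv2.imwrite("pics/w8.png",c["img"])
```

```text
t 18.6 p [ 0.5166 -0.2367  0.1324] head 0.116 tilt [-0.998  0.002 -0.066] F [0.7 0.1 0.4] w 0.478
3 x [ 0.0215 -0.0014  0.0005] turn 0.004
```

View pics/w8.png

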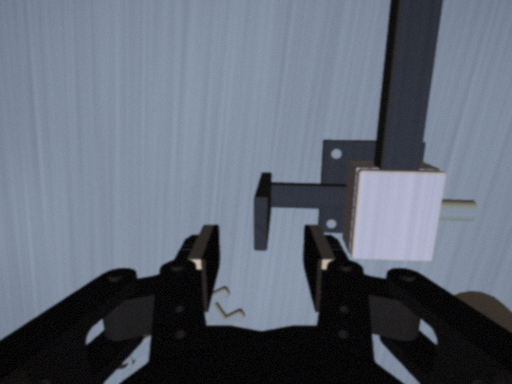

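The tab at (262,215) is centred between the fingers. I'll descend.

play_rows(increments="0.015 -0.002 0 0.004; 0.02 -0.002 0.001 0.004; 0.018 0 0.001 0.004; 0.01 0 0 0; 0 0 0 0; 0 0 0 0")

```text
clock: 19.25
position: [0.5172, -0.2398, 0.0686]
ee_rot: [-0.039, 0.727, 0.036, 0.684]
ft_force: [0.1, 0.0, 0.0]
grip_width: 0.478
```

Run:
```python
from h import *
plan2([.5144,-.2411,.068],.1032,1)
c=cam("wrist");cv2.imwrite("pics/w9.png",c["img"])
```

```text
t 19.25 p [ 0.5172 -0.2398  0.0686] head 0.106 tilt [-0.998 -0.002 -0.061] F [0.1 0.  0. ] w 0.478
1 x [ 0.0007 -0.0009 -0.0029] turn 0.003
```

View pics/w9.png

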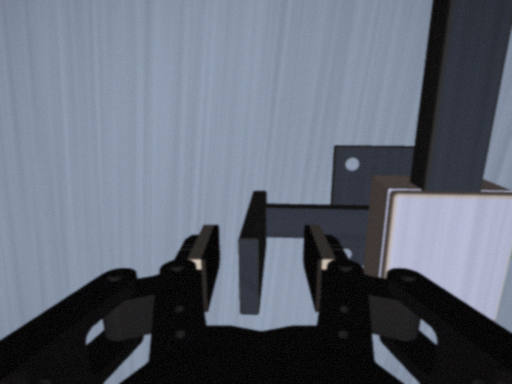

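play_rows(increments="0.001 -0.001 -0.003 0; 0 0 0 0; 0 0 0 0")

```text
clock: 19.6
position: [0.5151, -0.2417, 0.0696]
ee_rot: [-0.04, 0.726, 0.035, 0.685]
ft_force: [-0.1, 0.4, 0.2]
grip_width: 0.479
```

play_rows(increments="0 0 0 0; 0 0 0 0; 0 0 0 0; 0 0 0 0; 0 0 0 0; 0 0 0 0", hand=1, squeeze=80)

```text
clock: 20.2
position: [0.5135, -0.2422, 0.071]
ee_rot: [-0.039, 0.727, 0.034, 0.684]
ft_force: [-4.1, 0.1, 0.1]
grip_width: 0.086
```

Run:
```python
from h import *
plan2([.5144,-.2411,.068],.1032,1)
c=cam("wrist");cv2.imwrite("pics/w10.png",c["img"])
```

```text
t 20.2 p [ 0.5135 -0.2422  0.071 ] head 0.104 tilt [-0.998 -0.004 -0.061] F [-4.1  0.1  0.1] w 0.086
1 x [0.0029 0.001  0.0012] turn 0.001
```

View pics/w10.png

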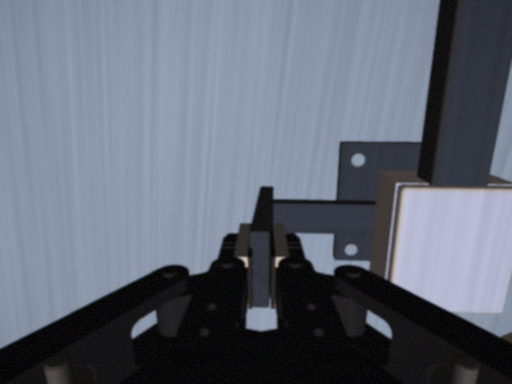

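play_rows(increments="0 0 -0.006 0; 0 0 -0.006 0; 0.001 0 -0.006 0; 0 0 -0.003 0; 0 0 0 0")

```text
clock: 20.75
position: [0.5003, -0.2434, 0.0734]
ee_rot: [-0.041, 0.72, 0.035, 0.692]
ft_force: [8.7, 0.6, -6.7]
grip_width: 0.079
```

Run:
```python
from h import *
plan2([.5144-.0179,-.2411-.0019,.071],.1032,1)
c=cam("wrist");cv2.imwrite("pics/w11.png",c["img"])
```

```text
t 20.75 p [ 0.5003 -0.2434  0.0734] head 0.107 tilt [-0.999 -0.007 -0.04 ] F [ 8.7  0.6 -6.7] w 0.079
1 x [ 0.0025  0.0008 -0.0037] turn 0.004
```

View pics/w11.png

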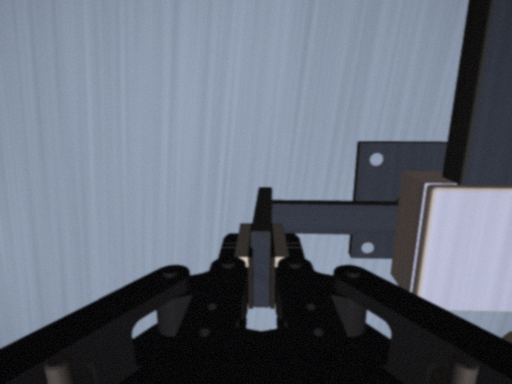

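play_rows(increments="0 0 -0.004 0; -0.002 0 -0.003 0; -0.005 0 -0.002 0; -0.006 0.001 -0.001 0; -0.006 0.001 -0.001 0")

```text
clock: 21.3
position: [0.4971, -0.2402, 0.0941]
ee_rot: [-0.044, 0.713, 0.036, 0.699]
ft_force: [9.0, 0.4, -8.3]
grip_width: 0.079
```

Run:
```python
from h import *
plan2([.4965,-.243+.014,.071+.059],.1032,6)
c=cam("wrist");cv2.imwrite("pics/w12.png",c["img"])
c=cam("scene");cv2.imwrite("pics/s12.png",c["img"])
```

```text
t 21.3 p [ 0.4971 -0.2402  0.0941] head 0.112 tilt [-1.    -0.01  -0.021] F [ 9.   0.4 -8.3] w 0.079
6 x [-0.006   0.0018 -0.    ] turn 0.001
```

View pics/w12.png

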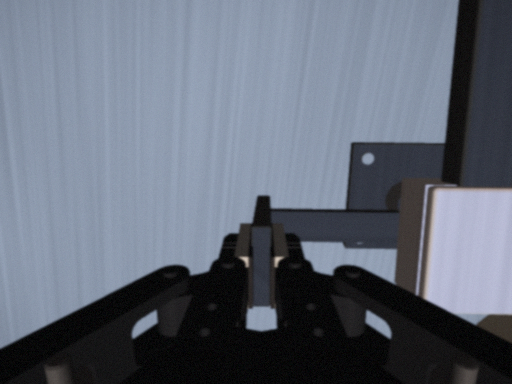

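The coupler is rising off its foot with the tab still pulled. Continuing.

play_rows(increments="-0.006 0.001 -0.001 0; -0.006 0.002 -0.001 0; -0.007 0.002 -0.001 0; -0.006 0.002 0 0; -0.006 0.002 0 0; -0.003 0.001 0 0; 0 0 0 0; 0 0 0 0")

```text
clock: 22.2
position: [0.5004, -0.2282, 0.1305]
ee_rot: [-0.046, 0.706, 0.036, 0.706]
ft_force: [7.3, -0.2, -7.1]
grip_width: 0.08
```

Run:
```python
from h import *
plan2([.4965,-.243+.014,.071+.059],.1032,1)
for n in("wrist","scene","top"):
    c=cam(n);cv2.imwrite(f"pics/{n}13.png",c["img"])
im=c["img"];cv2.imwrite("pics/t13.png",cv2.resize(im[115:235,130:295],None,fx=4.8,fy=4.8,interpolation=cv2.INTER_CUBIC))
```

```text
t 22.2 p [ 0.5004 -0.2282  0.1305] head 0.116 tilt [-1.    -0.015 -0.001] F [ 7.3 -0.2 -7.1] w 0.08
1 x [ 0.0005 -0.0004 -0.0039] turn 0.013
```

View pics/wrist13.png

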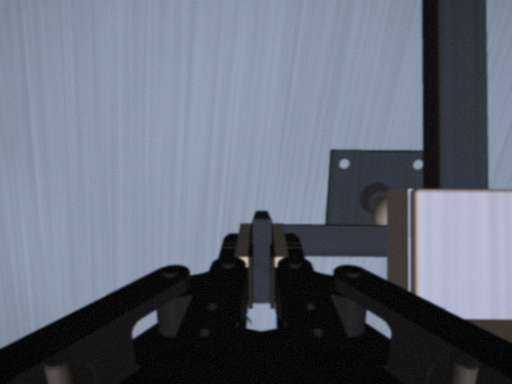

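View pics/scene13.png

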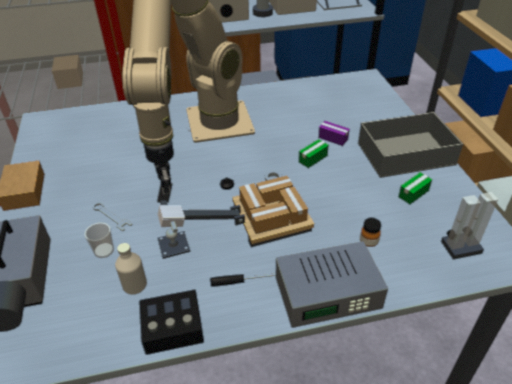

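View pics/t13.png

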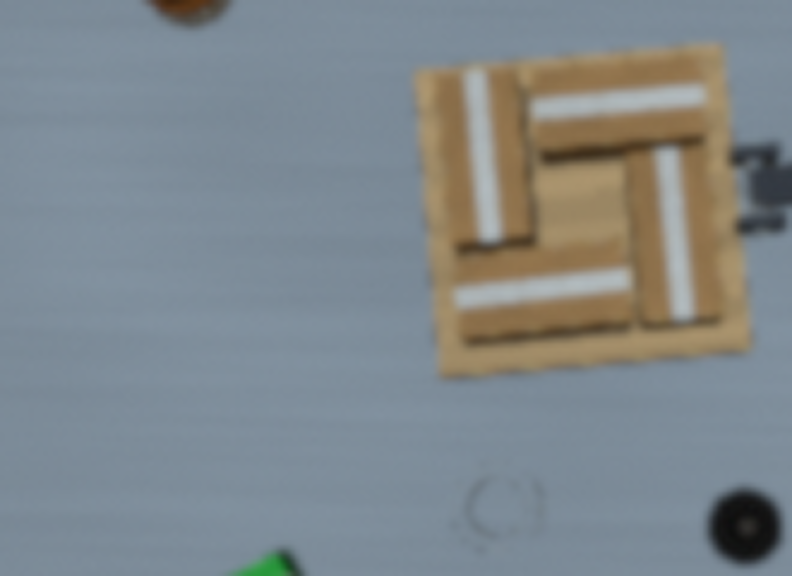

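play_rows(increments="0 0 0 0; 0 0 0 0; 0 0 0 0; 0 0 0 0; 0 0 0 0")

```text
clock: 22.85
position: [0.5018, -0.2282, 0.1301]
ee_rot: [-0.047, 0.704, 0.036, 0.708]
ft_force: [7.4, -0.7, -5.3]
grip_width: 0.08
```

Run:
```python
from h import *
plan2([.4965,-.229,.13],.1032,1)
c=cam("scene");im=c["img"].copy()
s=.1032;R=np.array([[np.cos(s),-np.sin(s)],[np.sin(s),np.cos(s)]]);hin=np.array([.599,-.2323])+R@[0,.195]
for rise,col in((.045,(255,0,0)),(.06,(0,0,255)),(.075,(0,255,0))):
    th=rise/.195
    P=[]
    for dx,dy in((-.026,.03),(.026,.03),(.026,-.03),(-.026,-.03)):
        y,z=-.195+dy,-.012+.026
        P.append(proj(c,[*(hin+R@[dx,y*np.cos(th)+z*np.sin(th)]),.06-y*np.sin(th)+z*np.cos(th)]))
    cv2.polylines(im,[np.int32(np.array(P)*16)],True,col,1,cv2.LINE_AA,4)
cv2.imwrite("pics/s14.png",cv2.resize(im[165:265,110:250],None,fx=5,fy=5,interpolation=cv2.INTER_CUBIC))
```

```text
t 22.85 p [ 0.5018 -0.2282  0.1301] head 0.117 tilt [-1.    -0.017  0.005] F [ 7.4 -0.7 -5.3] w 0.08
1 x [ 0.     -0.0002 -0.0054] turn 0.014
```

View pics/s14.png

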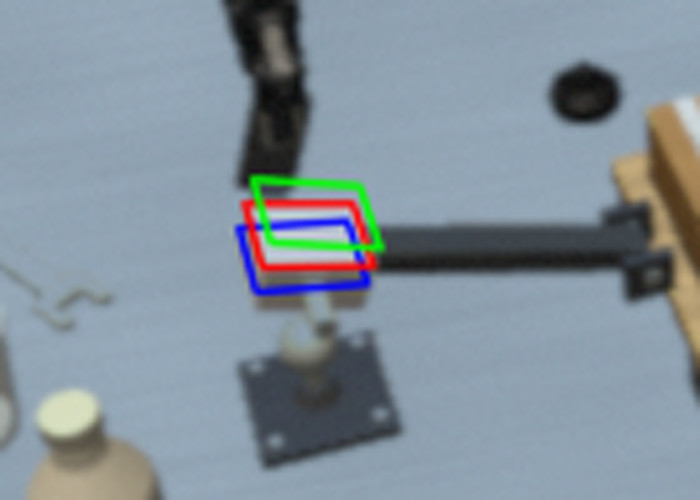

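The hood top fits the red 60 mm outline, the pose is steady and the layer is intact, so I'm handing in.

Run:
```python
from h import *
print(workorder.hand_in()); o=get_obs();print(o["clock"],o["position"],o["ft_force"],o["grip_width"])
```

```text
the job is handed in; nothing more can be done
None
the job is handed in; nothing more can be done
```

I set both loose cartons flat in places c and d and let go of them. I then gripped the latch tab, pulled it along the sled's -x, lifted the drawbar off the ball, and handed in at about 22.9 s while still holding it. The hand-in gave no verdict, so the results below come from my own last checks.

- **Cartons:** My wrist-camera estimates put the two placed cartons within about 2 mm of their outlines. Their angles were within 0.03 rad. The final top view showed all four cartons lying in their places.
- **Latch:** I pulled it about 14 mm before lifting, judged from how far the tool moved and the spring force of about 9 N. This is above the 11 mm that frees the ball.
- **Drawbar:** The scene picture showed the hood against the outline I drew for a 60 mm rise, which agrees with the tool having risen about 59 mm. The grip was steady on the 8 mm tab, with about 7 N sideways and 5 N down at the wrist.
- **Bystanders:** I saw none moved in the final pictures, though I did not measure each one.
- **Deviations:** The tool leaned by up to 0.066 rad during the moves and was back to about 0.02 rad at the end. The latch eased back a few millimetres during the lift, after the ball was already free. My first estimate of the coupler was off by about 10 mm, so I aimed at the tab from its measured position instead.

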